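# Make up two case pans: acrylic retainer kit and wax-up kit

## Task

Make up two case kits for the dental technician from the stock set out nearest the robot. For the acrylic retainer, put the blue plaster cast and the red-lidded jar of separating agent into the empty blue pan; for the wax-up, put the yellow plaster cast, the black-lidded jar of wax and the brown dropper bottle of solvent into the empty yellow pan. Set each thing down, never drop it, so that it stands upright and flat on the floor of its pan, and leave the white cast and the blue-lidded jar where they are.

Things in the scene. Friction and masses are not known exactly. Their poses are not given: they have to be found in the camera images.
- pan_blue: Blue plastic work pan, fixed, open, empty (fuller pans by the wall are not meant). Rim 143 x 208 mm, 43 mm high; clear inside 122 mm along its x, 186 mm along its y; walls 5 mm. Origin: centre of the underside, inner floor 3 mm above it; z up, y along the long side. The two stand side by side before the robot, either colour on either side, turned up to 0.25 rad. For the retainer kit.
- pan_yellow: Yellow plastic work pan, fixed, open, empty (fuller pans by the wall are not meant). Rim 143 x 208 mm, 43 mm high; clear inside 122 mm along its x, 186 mm along its y; walls 5 mm. Origin: centre of the underside, inner floor 3 mm above it; z up, y along the long side. The two stand side by side before the robot, either colour on either side, turned up to 0.25 rad. For the wax-up kit.
- cast_blue: Dental cast of light blue plaster (goes into the blue pan), teeth upward: 56 mm along its x, 68 along its y, 32 high. Origin: centre of the underside; z up; x runs front to back. Fingers hold only the trimmed base (lowest 18 mm), across its 68 mm width (closing along y), and need room low down beside it. 0.11 kg. The three casts stand at the robot's right in any order.
- cast_yellow: Dental cast of yellow plaster (goes into the yellow pan), teeth upward: 56 mm along its x, 68 along its y, 32 high. Origin: centre of the underside; z up; x runs front to back. Fingers hold only the trimmed base (lowest 18 mm), across its 68 mm width (closing along y), and need room low down beside it. 0.11 kg. The three casts stand at the robot's right in any order.
- cast_white: Dental cast of white plaster (not wanted in either kit, stays where it is), teeth upward: 56 mm along its x, 68 along its y, 32 high. Origin: centre of the underside; z up; x runs front to back. Fingers hold only the trimmed base (lowest 18 mm), across its 68 mm width (closing along y), and need room low down beside it. 0.11 kg. The three casts stand at the robot's right in any order.
- jar_red: closed round screw jar of white plastic with a red lid: greatest diameter 65 mm, 84 mm high, the lid being the top 18 mm (lid and body are one rigid thing). Origin: centre of the underside; z up. About 0.2 kg. Goes into the blue pan. The three jars and the dropper bottle stand in a row behind the pans in any order.
- jar_black: closed round screw jar of white plastic with a black lid: greatest diameter 61 mm, 62 mm high, the lid being the top 18 mm (lid and body are one rigid thing). Origin: centre of the underside; z up. About 0.11 kg. Goes into the yellow pan; a like one by the wall is not meant. The three jars and the dropper bottle stand in a row behind the pans in any order.
- jar_blue: closed round screw jar of white plastic with a blue lid: greatest diameter 77 mm, 88 mm high, the lid being the top 18 mm (lid and body are one rigid thing). Origin: centre of the underside; z up. About 0.3 kg. Not wanted, stays where it is (there is a like one by the wall). The three jars and the dropper bottle stand in a row behind the pans in any order.
- dropper: slim brown glass bottle with a black dropper cap: 33 mm diameter up to the shoulder (60 mm high), narrower neck and rubber bulb above it, 102 mm high in all. Origin: centre of the underside; z up. About 0.07 kg; it tips over easily. Goes into the yellow pan. The three jars and the dropper bottle stand in a row behind the pans in any order.
Mind the look-alikes: they are no part of the job. Leave any purple or turquoise look-alike of the jar_black alone.

How it is judged:
By the outcome, as a careful person would: the job done as asked, in the order asked, and still so for the second after the job is handed in, with the robot touching nothing.
It also fails if it takes over 122 s, if anything falls off the work surface, if the arm or the gripper's body presses on something with over 40 N, if the wrist force passes 120 N, or if a joint passes its speed limit or range.

## Robot

A 6-joint arm with a two-finger parallel gripper is mounted at the origin on a cart in front of the work surface, level with it; the furniture and walls round the work are solid. World frame = base frame: x ahead of the robot, y to its left, z up, the work surface at z = 0. Lengths are in m, angles in degrees, forces in N, time in s.
With the tool pointing down it reaches from about 0.4 to 0.825 m from the base axis. Payload 7 kg.
Tool frame: the origin (TCP) lies at the very end of the fingers, on their centre line; the grasp point (between the pads) lies 19 mm behind it; z points along the fingers, y is the line along which they close (so a half turn about z gives the same grasp; the last joint's range is limited). The gripper opens to 88 mm and grips with 3 to 60 N. Pads are 19 mm wide; open, the fingers measure 130 mm over their backs; the gripper's body (78 mm by 193 mm) begins 47 mm behind the grasp point.
Start: joints at [84.46, 20.546, 0.682, 0, -70.136, -16.507], TCP at [0.253, 0.626, 0.227] pointing down, gripper open.
Joint ranges: [-176.03, 176.03], [-82.01, 121.73], [-58.28, 71.71], [-173.87, 95.51], [-174.79, -0.11], [-173.66, 173.66]. Speed limits (degrees/s): [136.94, 136.94, 172.46, 180, 180, 180].

## Interface

Orientations are given as [roll, pitch, yaw] about the fixed x, y, z axes, in that order (R = Rz(yaw) Ry(pitch) Rx(roll)).
In Python, from plant import ctrl, cams, workorder gives the robot as it stands.
- The arm moves only by the tool play_rows, never from a script. Its argument "motion" is a list of rows, each an object of numbers: "x", "y", "z": the shift along the tool's x, y, z normalised to -1 to 1, where 1 is 0.025 m; "rx", "ry", "rz": the turn, a rotation vector about the tool's x, y, z normalised to -1 to 1, where 1 is 4 degrees. A call has 1 to 20 rows; each row shifts and turns the commanded pose from where the row before left it, along the tool's axes as they then stand; what a row does not reach is not made up. A row lasts 1/8 s, in which the tool goes at most 62.5 mm and 10.7 degrees, less where a joint would pass 70% of its speed; a pose out of reach is approached as far as the arm can. A call with a number of a shift or a turn outside -1 to 1 is refused whole. A call with a gripper value outside its range is refused whole. "fingers" is the opening, from -1 (shut) to 1 (fully open), set as the call begins (left out, the last holds). The fingers move at their own pace and stop on an object; the grip force is fixed at half the most. Time passes only in rows, so rows that do not move let the fingers close. It gives the time, the measured TCP pose, the force, the opening and the grip force at its end, in the units of the state.
- ctrl.get_obs(): the state, without advancing time (a new reading comes with each control period).
- cams.snapshot(name): name is "scene" or "top"; returns the picture (420x560x3 uint8, blue, green, red); there is no depth.
- cams.get_calibration(name): a dict with "vertical_fov" (degrees; the focal length in pixels is half the picture's height over the tangent of half this angle, whatever the lens; pixels are square), "cx", "cy" (the principal point, pixels), "position" and "rotation" of the camera in the world. Camera axes: x right, y up, looking along -z (the intrinsics and any distortion apply to the point x, -y, -z); pixel columns grow to the right and rows downward; lengths in m; the calibration is good to about 2 mm. A picture is of the moment at which its call begins. get_calibration takes no time and is no camera call.
- workorder.close_job(): hands the job in; it is judged then, once.
The state is a dict: "clock": time; "joint_pos": joint angles; "qvel": joint speeds; "tau": joint torques, N m; "tool_pos": TCP position; "orientation": TCP orientation; "force": force on the tool from outside, world axes, zero at the start; "moment": the same for the moment, N m; "opening": finger opening in m; "gripper_force": force on a finger pad.
Only numpy, scipy, OpenCV 4.12 (cv2) and the standard library are available. Lean on these libraries where they do the work, as an engineer would, in place of code of your own. Each camera call takes 0.05 s, during which the arm holds its last target. There are 200 camera calls.

## Working session

There is one attempt and no reset: what is moved stays moved. The work goes in short steps, Python scripts to look and compute and a tool call to move; the robot and the scene stay as the last step left them, time stands still between calls to the robot, and variables do not carry over. Pictures are saved under pics/ and viewed, at most 14 in all, crops included, and the job is handed in when it is done.

Besides the shell and the picture viewer there is one more tool, called after "Request:" by a JSON object that holds its "api" and its "payload", one argument or row to a line. play_rows: Moves the arm, as the interface text tells. Its arguments: {"type":"object","properties":{"motion":{"type":"array"},"fingers":{"type":"number"}},"required":["motion"]}

```bash
ls; mkdir -p pics
python3 - <<'E'
from plant import ctrl,cams,workorder
import cv2
for n in("scene","top"):
    cv2.imwrite(f"pics/{n}0.png",cams.snapshot(n)); print(n,cams.get_calibration(n))
print(ctrl.get_obs())
E
```

```text
pics
scene {'vertical_fov': 54.43441206285232, 'cx': 280.14435472879524, 'cy': 212.4575586605541, 'position': array([ 0.18566377, -0.63596308,  0.87855556]), 'rotation': array([ 39.91613046,   0.58701335, -28.91510455])}
top {'vertical_fov': 43.681590012967234, 'cx': 281.9349027211377, 'cy': 205.71631279565273, 'position': array([0.23490077, 0.00431998, 1.55560964]), 'rotation': array([  9.65614471,  -1.54418423, -88.98490879])}
{'clock': 0.1, 'joint_pos': array([ 8.44596909e+01,  2.05856794e+01,  6.39524845e-01, -1.59404788e-02,
       -7.01361586e+01, -1.65061744e+01]), 'qvel': array([-0.06852103, -0.09657245,  0.15544973,  0.1041724 , -0.02735099,
        0.00528833]), 'tau': array([-4.33325404e-04, -5.84159946e+01,  2.93752742e+01,  7.01545492e+00,
        1.01278396e-02, -5.95388178e-05]), 'tool_pos': array([0.25324728, 0.62522691, 0.22574449]), 'orientation': array([ 1.79916821e+02, -9.02015177e-03, -2.20519040e+01]), 'force': array([ 0.14240262, -0.51551861, -0.05638379]), 'moment': array([-0.00627502, -0.04043264,  0.002622  ]), 'gripper_force': 0.0, 'opening': 0.08732984590187721}
```

View pics/scene0.png

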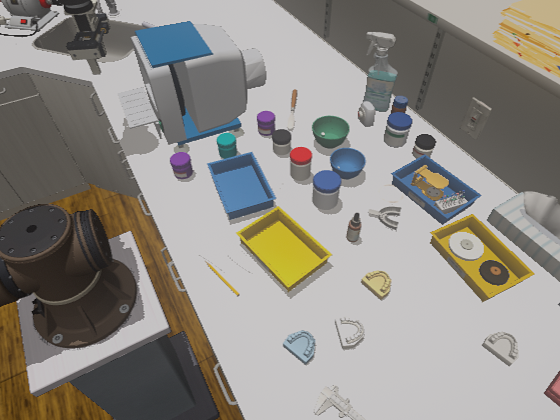

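View pics/top0.png

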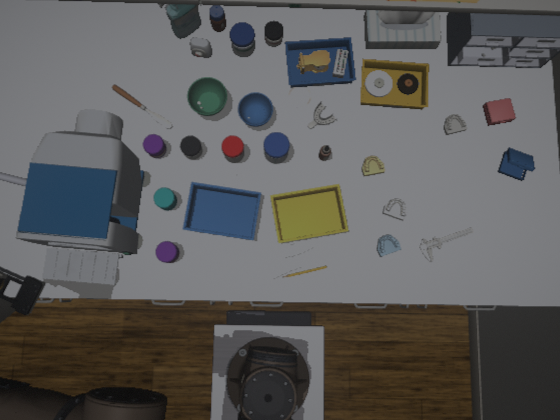

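Candidates in the top view (pixels):
- **Black jar:** (191,147) in the row. The like one by the wall is (274,32); purple is at (154,146) and (167,252), turquoise at (165,198).
- **Red jar:** (233,148), the only one.
- **Dropper:** (325,153). The dark bottle at (218,18) is by the wall.
- **Blue cast:** (389,245).
- **Yellow cast:** (373,166). White casts are at (396,208) and (455,125).
- **Pans:** empty ones at (223,211) and (310,214). The full ones are by the wall.

I'll check these in one close crop.

```bash
cat > h.py <<'E'
import numpy as np,cv2
from scipy.spatial.transform import Rotation as Rn
from plant import ctrl,cams,workorder
def cam(n):
    c=cams.get_calibration(n); f=210/np.tan(np.radians(c["vertical_fov"]/2))
    return f,c["cx"],c["cy"],np.array(c["position"]),Rn.from_euler("xyz",c["rotation"],degrees=True).as_matrix()
def ray(n,uv,z):
    f,cx,cy,p,R=cam(n); uv=np.atleast_2d(uv).astype(float)
    d=np.c_[(uv[:,0]-cx)/f,-(uv[:,1]-cy)/f,-np.ones(len(uv))]@R.T
    return p+d*((z-p[2])/d[:,2])[:,None]
def proj(n,P):
    f,cx,cy,p,R=cam(n); q=(np.atleast_2d(P)-p)@R
    return np.c_[cx+f*q[:,0]/-q[:,2],cy-f*q[:,1]/-q[:,2]]
E
python3 - <<'E'
from h import *
a=cv2.imread("pics/top0.png")
cv2.imwrite("pics/crop.png",cv2.resize(a[120:275,140:420],None,fx=2.85,fy=2.85,interpolation=cv2.INTER_CUBIC))
print(proj("top",[[0,0,0.3]]),proj("scene",[[0,0,0.3]]))
hsv=cv2.cvtColor(a,cv2.COLOR_BGR2HSV)
for n,p in dict(red=(233,148),blk=(191,147),jblue=(277,147),drop=(325,153),cb=(389,245),cy=(373,166),cw=(396,208),pb=(223,211),py=(310,214)).items(): print(n,hsv[p[1],p[0]],ray("top",p,0)[0].round(3))
E
```

```text
[[267.20507677 399.097613  ]] [[ 26.48990958 221.31015464]]
red [179 171 124] [0.676 0.12  0.   ]
blk [120  12  42] [0.676 0.248 0.   ]
jblue [111 134  99] [ 0.683 -0.015  0.   ]
drop [15 14 37] [ 0.668 -0.162  0.   ]
cb [103  54 127] [ 0.388 -0.355  0.   ]
cy [ 28  73 129] [ 0.63 -0.31  0.  ]
cw [113   8 133] [ 0.501 -0.379  0.   ]
pb [107 130 112] [0.48  0.144 0.   ]
py [ 28 137 128] [ 0.477 -0.118  0.   ]
```

View pics/crop.png

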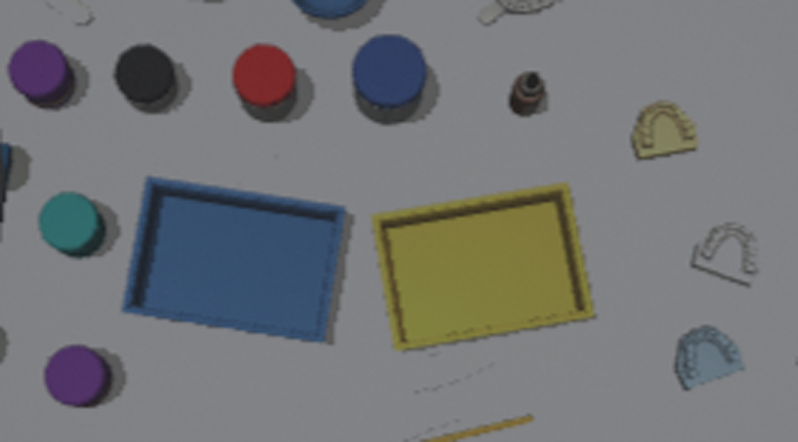

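The crop confirms the choice: black lid at crop (146,77), red (265,75), dropper (527,92), yellow cast (664,130), white (727,252), blue (708,357), blue pan on the left and yellow pan on the right.

```bash
cat > meas.py <<'E'
from h import *
import sys
def comp(n,a,lo,hi,P,rad=60):
    h=cv2.cvtColor(a,cv2.COLOR_BGR2HSV)
    h[...,0]=np.where(h[...,0]>170,0,h[...,0])
    m=cv2.inRange(h,np.array(lo),np.array(hi))
    u=proj(n,P)[0]
    k,l,s,c=cv2.connectedComponentsWithStats(m)
    d=np.hypot(*(c-u).T); d[0]=1e9; d[s[:,4]<40]=1e9
    i=d.argmin(); return (l==i).astype(np.uint8),s[i]
def rect(n,a,lo,hi,P,z):
    m,s=comp(n,a,lo,hi,P)
    c=max(cv2.findContours(m,0,cv2.CHAIN_APPROX_NONE)[0],key=len)[:,0]
    w=ray(n,c,z)[:,:2]
    (x,y),(A,B),t=cv2.minAreaRect((w*1000).astype(np.float32))
    if A<B: A,B,t=B,A,t+90   # t: direction of long side
    return x,y,A,B,(t+90)%180-90
E
python3 - <<'E'
from meas import *
for n in("top","scene"):
    a=cv2.imread(f"pics/{n}0.png"); print(n)
    for k,lo,hi,P,z in[("pb",(98,90,30),(118,255,255),(.48,.144,0),.043),("py",(22,100,30),(34,255,255),(.477,-.118,0),.043),
     ("cb",(92,32,40),(112,120,255),(.388,-.355,.01),.016),("cy",(22,38,40),(34,140,255),(.63,-.31,.01),.016)]:
        print(k,np.round(rect(n,a,lo,hi,P,z),1))
    for k,lo,hi,P,z in[("red",(0,110,40),(8,255,255),(.655,.115,.084),.084),("blk",(0,0,0),(180,70,62),(.66,.24,.062),.062),("jblue",(106,100,40),(125,255,255),(.66,-.015,.088),.088)]:
        m,s=comp(n,a,lo,hi,P); c=max(cv2.findContours(m,0,cv2.CHAIN_APPROX_NONE)[0],key=len)[:,0]
        w=ray(n,c,z)[:,:2]*1000; print(k,s,"minmax",w.min(0).round(),w.max(0).round(),"ctr",((w.min(0)+w.max(0))/2).round(1))
    h=cv2.cvtColor(a,cv2.COLOR_BGR2HSV)
    u=proj(n,[(.66,-.16,.03)])[0].astype(int); print(u)
    sub=h[u[1]-30:u[1]+30,u[0]-25:u[0]+25,2]
    big=cv2.resize(a[u[1]-30:u[1]+30,u[0]-25:u[0]+25],None,fx=7,fy=7,interpolation=0); cv2.imwrite(f"pics/d_{n}.png",big)
    u=proj(n,[(.39,-.35,.0)])[0].astype(int); v=proj(n,[(.63,-.31,0)])[0].astype(int)
    b=[cv2.resize(a[q[1]-30:q[1]+30,q[0]-25:q[0]+25],None,fx=5,fy=5,interpolation=0) for q in(u,v)]
    b.insert(0,cv2.resize(big,(250,300),interpolation=0)); cv2.imwrite(f"pics/c_{n}.png",np.hstack(b)); print(u,v)
A,B=(cv2.imread(f"pics/c_{n}.png") for n in("top","scene")); cv2.imwrite("pics/cc.png",cv2.resize(np.vstack([A,B]),(750,600)))
E
```

```text
top
pb [474.9 143.1 205.3 141.   82.3]
py [ 473.5 -111.1  205.9  141.2  -79. ]
cb [ 389.7 -346.3   68.2   53.9  -68.7]
cy [ 629.1 -304.7   67.    56.6  -79. ]
red [222 136  22  21 362] minmax [628.  85.] [689. 146.] ctr [658.4 115.7]
blk [181 136  21  23 374] minmax [625. 209.] [692. 269.] ctr [658.7 238.5]
jblue [264 133  25  24 487] minmax [630. -45.] [700.  25.] ctr [665.1 -10.5]
[325 152]
[387 244] [372 166]
scene
pb [474.2 143.6 209.7 141.2  82.4]
py [ 472.3 -113.4  213.2  143.7  -79.1]
cb [ 388.1 -347.8   67.1   59.1  -71.1]
cy [ 630.7 -304.7   65.8   58.8  -82.5]
red [290 147  22  18 301] minmax [621.  74.] [688. 145.] ctr [654.3 109.4]
blk [169  64  16  52 229] minmax [430. 488.] [506. 806.] ctr [468.1 646.9]
jblue [314 171  27  19 417] minmax [627. -50.] [701.  22.] ctr [664.  -14.2]
[354 230]
[302 346] [378 285]
```

View pics/cc.png

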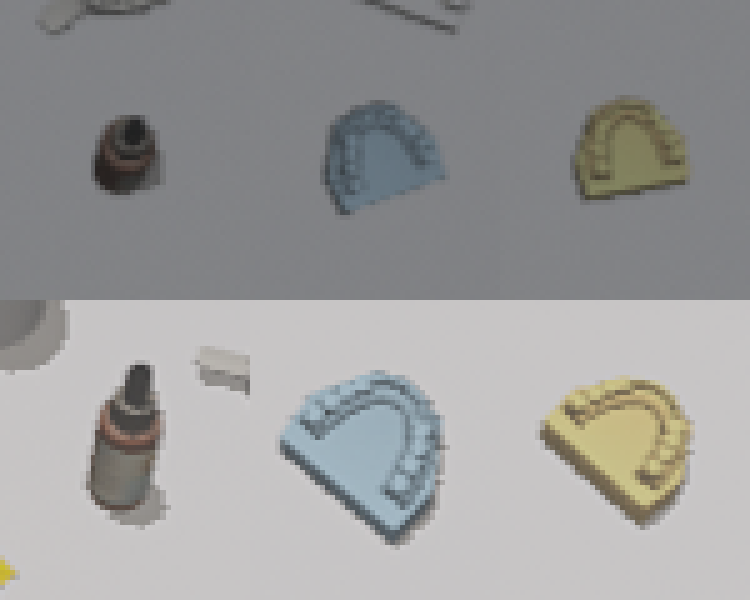

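The crops show the D-shaped casts with the straight heel towards the robot. The dropper ring is at about (326,152) top and (355,225) scene. Next I triangulate the dropper and the big machine's height.

```bash
cat >> h.py <<'E'
def tri(a,b):
    pa,da=ray("top",a,0)[0],cam("top")[3]; pb,db=ray("scene",b,0)[0],cam("scene")[3]
    u=(pa-da)/np.linalg.norm(pa-da); v=(pb-db)/np.linalg.norm(pb-db)
    s=np.linalg.lstsq(np.c_[u,-v],db-da,rcond=None)[0]; P,Q=da+u*s[0],db+v*s[1]
    return ((P+Q)/2).round(4),round(np.linalg.norm(P-Q)*1000,1)
def go(x,y,z,yaw,o=None):
    "prints units: shift in present tool axes to get to x,y,z, then rz; also same shift after the turn"
    o=o or ctrl.get_obs(); e=Rn.from_euler("xyz",o["orientation"],degrees=True); d=np.array([x,y,z])-o["tool_pos"]
    t=Rn.from_euler("xyz",[180,0,yaw],degrees=True)
    print("t",round(o["clock"],1),"pos",o["tool_pos"].round(4),"rpy",o["orientation"].round(1),"F",o["force"].round(1),"op",round(o["opening"],4),"q6",o["joint_pos"][5].round())
    print("shift now",(e.inv().apply(d)/.025).round(2),"turn",((e.inv()*t).as_rotvec(degrees=True)/4).round(2),"shift after turn",(t.inv().apply(d)/.025).round(2))
E
python3 - <<'E'
from h import *
print("dropper ring",tri((326.2,151.6),(355.4,225)),ray("top",(326.2,151.6),.06),ray("scene",(355.4,225),.06))
print("bulb",tri((327.6,146.4),(357,213.6)),ray("top",(327.6,146),.1))
for a,b in[((117,167),(180,23)),((112,236),(212,62)),((33,168),(135,35)),((112,236),(150,83)),((33,168),(180,23)),((24,235),(135,35)),((24,235),(150,83)),((117,167),(212,62))]: print(tri(a,b))
print(ray("top",[(191,147),(191.5,147)],.062), [proj("scene",[(.659,.238,.062)])])
E
```

```text
dropper ring (array([ 0.6573, -0.1603,  0.056 ]), np.float64(1.9)) [[ 0.65525975 -0.15944087  0.06      ]] [[ 0.6560414  -0.16277589  0.06      ]]
bulb (array([ 0.6587, -0.1586,  0.0999]), np.float64(2.0)) [[ 0.66078557 -0.15904695  0.1       ]]
(array([0.4766, 0.3463, 0.4204]), np.float64(60.4))
(array([0.4365, 0.3544, 0.3047]), np.float64(147.6))
(array([0.4437, 0.5657, 0.326 ]), np.float64(153.8))
(array([0.3577, 0.3916, 0.2605]), np.float64(26.6))
(array([0.517 , 0.5779, 0.3091]), np.float64(18.9))
(array([0.3676, 0.5843, 0.3034]), np.float64(6.2))
(array([0.3886, 0.6866, 0.0831]), np.float64(2.5))
(array([0.5344, 0.3886, 0.2717]), np.float64(17.0))
[[0.65860729 0.2385616  0.062     ]
 [0.65864449 0.23710118 0.062     ]] [array([[280.18384925, 135.48015242]])]
```

Request:
{"api": "play_rows", "payload": {
  "motion": [
    {"x":0,"y":0,"z":-1},
    {"x":0,"y":0,"z":-1},
    {"x":0,"y":0,"z":-1},
    {"x":0,"y":0,"z":-1},
    {"x":0,"y":0,"z":-1},
    {"x":0,"y":0,"z":0}
  ]
}}

```text
$.motion[0]: bad value
```

Request:
{"api": "play_rows", "payload": {
  "motion": [
    {"x":0,"y":0,"z":-1,"rx":0,"ry":0,"rz":0},
    {"x":0,"y":0,"z":-1,"rx":0,"ry":0,"rz":0},
    {"x":0,"y":0,"z":-1,"rx":0,"ry":0,"rz":0},
    {"x":0,"y":0,"z":-1,"rx":0,"ry":0,"rz":0},
    {"x":0,"y":0,"z":-1,"rx":0,"ry":0,"rz":0},
    {"x":0.34,"y":0.83,"z":0,"rx":0,"ry":0,"rz":0},
    {"x":0.34,"y":0.83,"z":0,"rx":0,"ry":0,"rz":0},
    {"x":0.34,"y":0.83,"z":0,"rx":0,"ry":0,"rz":0},
    {"x":0.34,"y":0.83,"z":0,"rx":0,"ry":0,"rz":0},
    {"x":0.34,"y":0.83,"z":0,"rx":0,"ry":0,"rz":0},
    {"x":0.34,"y":0.83,"z":0,"rx":0,"ry":0,"rz":0},
    {"x":0.34,"y":0.83,"z":0,"rx":0,"ry":0,"rz":0},
    {"x":0.34,"y":0.83,"z":0,"rx":0,"ry":0,"rz":0},
    {"x":0.34,"y":0.83,"z":0,"rx":0,"ry":0,"rz":0},
    {"x":0.34,"y":0.83,"z":0,"rx":0,"ry":0,"rz":0}
  ]
}}

```text
clock: 1.98
tool_pos: [0.2543, 0.4, 0.3515]
orientation: [180.0, -0.0, -22.0]
force: [-0.7, -0.1, 0.4]
opening: 0.0875
gripper_force: 0.0
```

```bash
python3 -c "
from h import *
go(.42,.1,.30,0)"
```

```text
t 2.0 pos [0.2543 0.4    0.3515] rpy [180.  -0. -22.] F [-0.7 -0.1  0.4] op 0.0875 q6 -13.0
shift now [10.65  8.63  2.06] turn [ 0.   -0.   -5.51] shift after turn [ 6.63 12.    2.06]
```

Request:
{"api": "play_rows", "payload": {
  "motion": [
    {"x":0.76,"y":0.62,"z":0,"rx":0,"ry":0,"rz":0},
    {"x":0.76,"y":0.62,"z":0,"rx":0,"ry":0,"rz":0},
    {"x":0.76,"y":0.62,"z":0,"rx":0,"ry":0,"rz":0},
    {"x":0.76,"y":0.62,"z":0,"rx":0,"ry":0,"rz":0},
    {"x":0.76,"y":0.62,"z":0,"rx":0,"ry":0,"rz":0},
    {"x":0.76,"y":0.62,"z":0,"rx":0,"ry":0,"rz":0},
    {"x":0.76,"y":0.62,"z":0,"rx":0,"ry":0,"rz":0},
    {"x":0.76,"y":0.62,"z":0,"rx":0,"ry":0,"rz":0},
    {"x":0.76,"y":0.62,"z":0,"rx":0,"ry":0,"rz":0},
    {"x":0.76,"y":0.62,"z":0,"rx":0,"ry":0,"rz":0},
    {"x":0.76,"y":0.62,"z":0,"rx":0,"ry":0,"rz":0},
    {"x":0.76,"y":0.62,"z":0,"rx":0,"ry":0,"rz":0},
    {"x":0.76,"y":0.62,"z":0,"rx":0,"ry":0,"rz":0},
    {"x":0.76,"y":0.62,"z":0,"rx":0,"ry":0,"rz":0},
    {"x":0,"y":0,"z":0.9,"rx":0,"ry":0,"rz":-0.92},
    {"x":0,"y":0,"z":0.9,"rx":0,"ry":0,"rz":-0.92},
    {"x":0,"y":0,"z":0.9,"rx":0,"ry":0,"rz":-0.92},
    {"x":0,"y":0,"z":0.9,"rx":0,"ry":0,"rz":-0.92},
    {"x":0,"y":0,"z":0.9,"rx":0,"ry":0,"rz":-0.92},
    {"x":0,"y":0,"z":0.9,"rx":0,"ry":0,"rz":-0.91}
  ]
}}

```text
clock: 4.47
tool_pos: [0.4194, 0.0995, 0.2159]
orientation: [180.0, -0.0, 0.1]
force: [-1.4, 0.2, -0.6]
opening: 0.0877
gripper_force: 0.0
```

```bash
python3 -c "
from h import *
go(.45,-.1,.20,0);go(.387,-.345,.12,20)"
```

```text
t 4.5 pos [0.4194 0.0995 0.2159] rpy [ 1.8e+02 -0.0e+00  1.0e-01] F [-1.4  0.2 -0.6] op 0.0877 q6 50.0
shift now [1.21 7.98 0.64] turn [ 0.   -0.    0.02] shift after turn [1.23 7.98 0.64]
t 4.5 pos [0.4194 0.0995 0.2159] rpy [ 1.8e+02 -0.0e+00  1.0e-01] F [-1.4  0.2 -0.6] op 0.0877 q6 50.0
shift now [-1.33 17.78  3.84] turn [ 0.   -0.   -4.98] shift after turn [-7.3  16.26  3.84]
```

Request:
{"api": "play_rows", "payload": {
  "motion": [
    {"x":0.15,"y":1,"z":0.1,"rx":0,"ry":0,"rz":0},
    {"x":0.15,"y":1,"z":0.1,"rx":0,"ry":0,"rz":0},
    {"x":0.15,"y":1,"z":0.1,"rx":0,"ry":0,"rz":0},
    {"x":0.15,"y":1,"z":0.1,"rx":0,"ry":0,"rz":0},
    {"x":0.15,"y":1,"z":0.1,"rx":0,"ry":0,"rz":0},
    {"x":0.15,"y":1,"z":0.1,"rx":0,"ry":0,"rz":0},
    {"x":0.15,"y":1,"z":0.1,"rx":0,"ry":0,"rz":0},
    {"x":0.15,"y":1,"z":0.1,"rx":0,"ry":0,"rz":0},
    {"x":-0.25,"y":0.98,"z":0.3,"rx":0,"ry":0,"rz":0},
    {"x":-0.25,"y":0.98,"z":0.3,"rx":0,"ry":0,"rz":0},
    {"x":-0.25,"y":0.98,"z":0.3,"rx":0,"ry":0,"rz":0},
    {"x":-0.25,"y":0.98,"z":0.3,"rx":0,"ry":0,"rz":0},
    {"x":-0.25,"y":0.98,"z":0.3,"rx":0,"ry":0,"rz":0},
    {"x":-0.25,"y":0.98,"z":0.3,"rx":0,"ry":0,"rz":0},
    {"x":-0.25,"y":0.98,"z":0.3,"rx":0,"ry":0,"rz":0},
    {"x":-0.25,"y":0.98,"z":0.3,"rx":0,"ry":0,"rz":0},
    {"x":-0.25,"y":0.98,"z":0.3,"rx":0,"ry":0,"rz":0},
    {"x":-0.25,"y":0.98,"z":0.3,"rx":0,"ry":0,"rz":0}
  ]
}}

```text
clock: 6.72
tool_pos: [0.3859, -0.346, 0.1214]
orientation: [180.0, -0.0, -0.0]
force: [0.9, -0.2, -0.1]
opening: 0.0875
gripper_force: 0.0
```

Request:
{"api": "play_rows", "payload": {
  "motion": [
    {"x":0,"y":0,"z":0.2,"rx":0,"ry":0,"rz":-1},
    {"x":0,"y":0,"z":0.2,"rx":0,"ry":0,"rz":-1},
    {"x":0,"y":0,"z":0.2,"rx":0,"ry":0,"rz":-1},
    {"x":0,"y":0,"z":0.2,"rx":0,"ry":0,"rz":-1},
    {"x":0,"y":0,"z":0.2,"rx":0,"ry":0,"rz":-0.95},
    {"x":0,"y":0,"z":0,"rx":0,"ry":0,"rz":0}
  ]
}}

```text
clock: 7.48
tool_pos: [0.386, -0.345, 0.0963]
orientation: [-180.0, 0.0, 19.7]
force: [-1.0, -1.0, -0.7]
opening: 0.0877
gripper_force: 0.0
```

```bash
python3 -c "
from h import *
go(.387,-.347,.006,20)"
```

```text
t 7.5 pos [ 0.386  -0.345   0.0963] rpy [-180.     0.    19.7] F [-1.  -1.  -0.7] op 0.0877 q6 130.0
shift now [0.01 0.09 3.61] turn [-0.01  0.01 -0.06] shift after turn [0.01 0.09 3.61]
```

Request:
{"api": "play_rows", "payload": {
  "motion": [
    {"x":0,"y":0.09,"z":0.75,"rx":0,"ry":0,"rz":0},
    {"x":0,"y":0,"z":0.75,"rx":0,"ry":0,"rz":0},
    {"x":0,"y":0,"z":0.75,"rx":0,"ry":0,"rz":0},
    {"x":0,"y":0,"z":0.75,"rx":0,"ry":0,"rz":0},
    {"x":0,"y":0,"z":0.4,"rx":0,"ry":0,"rz":0},
    {"x":0,"y":0,"z":0.26,"rx":0,"ry":0,"rz":0},
    {"x":0,"y":0,"z":0,"rx":0,"ry":0,"rz":0}
  ]
}}

```text
clock: 8.35
tool_pos: [0.3875, -0.3468, 0.005]
orientation: [-180.0, 0.0, 19.8]
force: [0.8, 0.3, -0.2]
opening: 0.0874
gripper_force: 0.0
```

Request:
{"api": "play_rows", "payload": {
  "fingers": -1,
  "motion": [
    {"x":0,"y":0,"z":0,"rx":0,"ry":0,"rz":0},
    {"x":0,"y":0,"z":0,"rx":0,"ry":0,"rz":0},
    {"x":0,"y":0,"z":0,"rx":0,"ry":0,"rz":0},
    {"x":0,"y":0,"z":0,"rx":0,"ry":0,"rz":0}
  ]
}}

```text
clock: 8.85
tool_pos: [0.3879, -0.3469, 0.0054]
orientation: [180.0, -0.0, 19.8]
force: [-1.3, 0.7, 4.1]
opening: 0.0666
gripper_force: 30.0
```

Request:
{"api": "play_rows", "payload": {
  "motion": [
    {"x":0,"y":0,"z":-0.5,"rx":0,"ry":0,"rz":0},
    {"x":0,"y":0,"z":-1,"rx":0,"ry":0,"rz":0},
    {"x":0,"y":0,"z":-1,"rx":0,"ry":0,"rz":0},
    {"x":0,"y":0,"z":-1,"rx":0,"ry":0,"rz":0},
    {"x":0,"y":0,"z":-1,"rx":0,"ry":0,"rz":0}
  ]
}}

```text
clock: 9.48
tool_pos: [0.3873, -0.3465, 0.119]
orientation: [-180.0, -0.0, 19.8]
force: [0.9, -0.1, -1.6]
opening: 0.0666
gripper_force: 30.0
```

```bash
python3 -c "
from h import *
go(.4708,.1156,.12,-7.65)"
```

```text
t 9.5 pos [ 0.3873 -0.3465  0.119 ] rpy [-180.    -0.    19.8] F [ 0.9 -0.1 -1.6] op 0.0666 q6 130.0
shift now [  9.4  -16.26  -0.04] turn [-0.   -0.    6.86] shift after turn [  0.85 -18.77  -0.04]
```

Request:
{"api": "play_rows", "payload": {
  "motion": [
    {"x":0.553,"y":-0.956,"z":0,"rx":0,"ry":0,"rz":0},
    {"x":0.553,"y":-0.956,"z":0,"rx":0,"ry":0,"rz":0},
    {"x":0.553,"y":-0.956,"z":0,"rx":0,"ry":0,"rz":0},
    {"x":0.553,"y":-0.956,"z":0,"rx":0,"ry":0,"rz":0},
    {"x":0.553,"y":-0.956,"z":0,"rx":0,"ry":0,"rz":0},
    {"x":0.553,"y":-0.956,"z":0,"rx":0,"ry":0,"rz":0},
    {"x":0.553,"y":-0.956,"z":0,"rx":0,"ry":0,"rz":0},
    {"x":0.553,"y":-0.956,"z":0,"rx":0,"ry":0,"rz":0},
    {"x":0.553,"y":-0.956,"z":0,"rx":0,"ry":0,"rz":0},
    {"x":0.553,"y":-0.956,"z":0,"rx":0,"ry":0,"rz":0},
    {"x":0.553,"y":-0.956,"z":0,"rx":0,"ry":0,"rz":0},
    {"x":0.553,"y":-0.956,"z":0,"rx":0,"ry":0,"rz":0},
    {"x":0.553,"y":-0.956,"z":0,"rx":0,"ry":0,"rz":0},
    {"x":0.553,"y":-0.956,"z":0,"rx":0,"ry":0,"rz":0},
    {"x":0.553,"y":-0.956,"z":0,"rx":0,"ry":0,"rz":0},
    {"x":0.553,"y":-0.956,"z":0,"rx":0,"ry":0,"rz":0},
    {"x":0.553,"y":-0.956,"z":0,"rx":0,"ry":0,"rz":0}
  ]
}}

```text
clock: 11.6
tool_pos: [0.471, 0.116, 0.1182]
orientation: [-180.0, -0.0, 19.8]
force: [0.8, -0.1, -0.8]
opening: 0.0665
gripper_force: 30.0
```

Request:
{"api": "play_rows", "payload": {
  "motion": [
    {"x":0,"y":0,"z":0.2,"rx":0,"ry":0,"rz":1},
    {"x":0,"y":0,"z":0.2,"rx":0,"ry":0,"rz":1},
    {"x":0,"y":0,"z":0.2,"rx":0,"ry":0,"rz":1},
    {"x":0,"y":0,"z":0.2,"rx":0,"ry":0,"rz":1},
    {"x":0,"y":0,"z":0.2,"rx":0,"ry":0,"rz":1},
    {"x":0,"y":0,"z":0.2,"rx":0,"ry":0,"rz":1},
    {"x":0,"y":0,"z":0.2,"rx":0,"ry":0,"rz":0.86},
    {"x":0,"y":0,"z":0,"rx":0,"ry":0,"rz":0}
  ]
}}

```text
clock: 12.6
tool_pos: [0.4708, 0.115, 0.0828]
orientation: [180.0, 0.0, -7.6]
force: [0.2, 0.2, -0.8]
opening: 0.0663
gripper_force: 30.0
```

```bash
python3 -c "
from h import *
go(.4708,.1156,.009,-7.65)"
```

```text
t 12.6 pos [0.4708 0.115  0.0828] rpy [180.    0.   -7.6] F [ 0.2  0.2 -0.8] op 0.0663 q6 45.0
shift now [-0.   -0.03  2.95] turn [0.   0.01 0.01] shift after turn [-0.   -0.03  2.95]
```

Lower in, easing into contact.

Request:
{"api": "play_rows", "payload": {
  "motion": [
    {"x":0,"y":0,"z":0.7,"rx":0,"ry":0,"rz":0},
    {"x":0,"y":0,"z":0.7,"rx":0,"ry":0,"rz":0},
    {"x":0,"y":0,"z":0.7,"rx":0,"ry":0,"rz":0},
    {"x":0,"y":0,"z":0.4,"rx":0,"ry":0,"rz":0},
    {"x":0,"y":0,"z":0.2,"rx":0,"ry":0,"rz":0},
    {"x":0,"y":0,"z":0.15,"rx":0,"ry":0,"rz":0},
    {"x":0,"y":0,"z":0.08,"rx":0,"ry":0,"rz":0},
    {"x":0,"y":0,"z":0,"rx":0,"ry":0,"rz":0}
  ]
}}

```text
clock: 13.6
tool_pos: [0.4712, 0.1152, 0.0095]
orientation: [-180.0, -0.0, -7.6]
force: [-0.4, -0.2, -1.4]
opening: 0.0661
gripper_force: 30.0
```

Request:
{"api": "play_rows", "payload": {
  "motion": [
    {"x":0,"y":0,"z":0.04,"rx":0,"ry":0,"rz":0},
    {"x":0,"y":0,"z":0.03,"rx":0,"ry":0,"rz":0},
    {"x":0,"y":0,"z":0,"rx":0,"ry":0,"rz":0}
  ]
}}

```text
clock: 13.98
tool_pos: [0.4713, 0.1153, 0.0081]
orientation: [-180.0, -0.0, -7.6]
force: [-1.7, -0.3, 5.0]
opening: 0.0665
gripper_force: 30.0
```

Contact (+5 N). Release to 74 mm and rise.

Request:
{"api": "play_rows", "payload": {
  "fingers": 0.68,
  "motion": [
    {"x":0,"y":0,"z":0,"rx":0,"ry":0,"rz":0},
    {"x":0,"y":0,"z":0,"rx":0,"ry":0,"rz":0},
    {"x":0,"y":0,"z":0,"rx":0,"ry":0,"rz":0},
    {"x":0,"y":0,"z":-0.3,"rx":0,"ry":0,"rz":0},
    {"x":0,"y":0,"z":-0.7,"rx":0,"ry":0,"rz":0},
    {"x":0,"y":0,"z":-1,"rx":0,"ry":0,"rz":0},
    {"x":0,"y":0,"z":-1,"rx":0,"ry":0,"rz":0},
    {"x":0,"y":0,"z":-1,"rx":0,"ry":0,"rz":0},
    {"x":0,"y":0,"z":-1,"rx":0,"ry":0,"rz":0},
    {"x":0,"y":0,"z":0,"rx":0,"ry":0,"rz":0}
  ]
}}

```text
clock: 15.22
tool_pos: [0.4723, 0.1159, 0.135]
orientation: [-179.8, -0.2, -7.6]
force: [-0.6, -0.3, 0.4]
opening: 0.0732
gripper_force: 0.0
```

```bash
python3 -c "
from h import *
cv2.imwrite('pics/s1.png',cams.snapshot('scene')[100:320,140:420])
go(.656,.114,.13,-7.65)"
```

```text
t 15.3 pos [0.4715 0.1155 0.1337] rpy [-1.799e+02 -1.000e-01 -7.700e+00] F [-0.3  0.2 -0.3] op 0.0734 q6 45.0
shift now [ 7.32 -0.92  0.16] turn [-0.02 -0.02 -0.  ] shift after turn [ 7.32 -0.92  0.15]
```

View pics/s1.png

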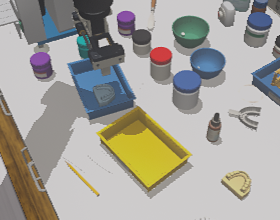

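The blue cast stands in the blue pan (crop (105,95)), upright. Next is the red jar.

Request:
{"api": "play_rows", "payload": {
  "fingers": 1,
  "motion": [
    {"x":0.92,"y":-0.12,"z":0,"rx":0,"ry":0,"rz":0},
    {"x":0.92,"y":-0.12,"z":0,"rx":0,"ry":0,"rz":0},
    {"x":0.92,"y":-0.12,"z":0,"rx":0,"ry":0,"rz":0},
    {"x":0.92,"y":-0.12,"z":0,"rx":0,"ry":0,"rz":0},
    {"x":0.92,"y":-0.12,"z":0,"rx":0,"ry":0,"rz":0},
    {"x":0.92,"y":-0.12,"z":0,"rx":0,"ry":0,"rz":0},
    {"x":0.92,"y":-0.12,"z":0,"rx":0,"ry":0,"rz":0},
    {"x":0.92,"y":-0.12,"z":0,"rx":0,"ry":0,"rz":0},
    {"x":0,"y":0,"z":0,"rx":0,"ry":0,"rz":0}
  ]
}}

```text
clock: 16.4
tool_pos: [0.6572, 0.1141, 0.1308]
orientation: [179.9, 0.1, -7.7]
force: [-0.6, -0.3, -0.3]
opening: 0.0878
gripper_force: 0.0
```

```bash
python3 -c "
from h import *
go(.658,.115,.049,-7.65)"
```

```text
t 16.4 pos [0.6572 0.1141 0.1308] rpy [ 1.799e+02  1.000e-01 -7.700e+00] F [-0.6 -0.3 -0.3] op 0.0878 q6 56.0
shift now [ 0.03 -0.04  3.27] turn [ 0.02  0.03 -0.01] shift after turn [ 0.03 -0.04  3.27]
```

Request:
{"api": "play_rows", "payload": {
  "motion": [
    {"x":0.03,"y":-0.04,"z":0.7,"rx":0,"ry":0,"rz":0},
    {"x":0,"y":0,"z":0.8,"rx":0,"ry":0,"rz":0},
    {"x":0,"y":0,"z":0.8,"rx":0,"ry":0,"rz":0},
    {"x":0,"y":0,"z":0.7,"rx":0,"ry":0,"rz":0},
    {"x":0,"y":0,"z":0.27,"rx":0,"ry":0,"rz":0},
    {"x":0,"y":0,"z":0,"rx":0,"ry":0,"rz":0}
  ]
}}

```text
clock: 17.15
tool_pos: [0.6572, 0.1153, 0.0503]
orientation: [180.0, 0.0, -7.6]
force: [-0.6, -0.1, 0.5]
opening: 0.0877
gripper_force: 0.0
```

Request:
{"api": "play_rows", "payload": {
  "fingers": -1,
  "motion": [
    {"x":0,"y":0,"z":0,"rx":0,"ry":0,"rz":0},
    {"x":0,"y":0,"z":0,"rx":0,"ry":0,"rz":0},
    {"x":0,"y":0,"z":0,"rx":0,"ry":0,"rz":0},
    {"x":0,"y":0,"z":0,"rx":0,"ry":0,"rz":0}
  ]
}}

```text
clock: 17.65
tool_pos: [0.6582, 0.1158, 0.0515]
orientation: [-180.0, -0.1, -7.6]
force: [0.5, 1.9, 2.7]
opening: 0.0629
gripper_force: 30.0
```

Request:
{"api": "play_rows", "payload": {
  "motion": [
    {"x":0,"y":0,"z":-0.3,"rx":0,"ry":0,"rz":0},
    {"x":0,"y":0,"z":-0.7,"rx":0,"ry":0,"rz":0},
    {"x":0,"y":0,"z":-1,"rx":0,"ry":0,"rz":0},
    {"x":0,"y":0,"z":-1,"rx":0,"ry":0,"rz":0},
    {"x":0,"y":0,"z":0,"rx":0,"ry":0,"rz":0}
  ]
}}

```text
clock: 18.27
tool_pos: [0.659, 0.1158, 0.1291]
orientation: [-179.9, -0.2, -7.6]
force: [-0.2, 0.1, -2.8]
opening: 0.0629
gripper_force: 30.0
```

```bash
python3 -c "
from h import *
u=np.array([.133,.991])*.052
print(u); go(.4745+u[0],.1433+u[1],.054,-7.65)"
```

```text
[0.006916 0.051532]
t 18.3 pos [0.659  0.1158 0.1291] rpy [-179.9   -0.2   -7.6] F [-0.2  0.1 -2.8] op 0.0629 q6 56.0
shift now [-7.48 -2.18  2.98] turn [-0.03 -0.06  0.  ] shift after turn [-7.46 -2.19  3.  ]
```

Request:
{"api": "play_rows", "payload": {
  "motion": [
    {"x":-0.935,"y":-0.273,"z":0,"rx":0,"ry":0,"rz":0},
    {"x":-0.935,"y":-0.273,"z":0,"rx":0,"ry":0,"rz":0},
    {"x":-0.935,"y":-0.273,"z":0,"rx":0,"ry":0,"rz":0},
    {"x":-0.935,"y":-0.273,"z":0,"rx":0,"ry":0,"rz":0},
    {"x":-0.935,"y":-0.273,"z":0,"rx":0,"ry":0,"rz":0},
    {"x":-0.935,"y":-0.273,"z":0,"rx":0,"ry":0,"rz":0},
    {"x":-0.935,"y":-0.273,"z":0,"rx":0,"ry":0,"rz":0},
    {"x":-0.935,"y":-0.273,"z":0,"rx":0,"ry":0,"rz":0},
    {"x":0,"y":0,"z":0.5,"rx":0,"ry":0,"rz":0},
    {"x":0,"y":0,"z":0.7,"rx":0,"ry":0,"rz":0},
    {"x":0,"y":0,"z":0.7,"rx":0,"ry":0,"rz":0},
    {"x":0,"y":0,"z":0.4,"rx":0,"ry":0,"rz":0},
    {"x":0,"y":0,"z":0.3,"rx":0,"ry":0,"rz":0},
    {"x":0,"y":0,"z":0.2,"rx":0,"ry":0,"rz":0},
    {"x":0,"y":0,"z":0,"rx":0,"ry":0,"rz":0}
  ]
}}

```text
clock: 20.15
tool_pos: [0.4795, 0.1943, 0.0557]
orientation: [180.0, 0.0, -7.7]
force: [-0.2, -0.4, -2.1]
opening: 0.0631
gripper_force: 30.0
```

Request:
{"api": "play_rows", "payload": {
  "motion": [
    {"x":0,"y":0,"z":0.06,"rx":0,"ry":0,"rz":0},
    {"x":0,"y":0,"z":0.04,"rx":0,"ry":0,"rz":0},
    {"x":0,"y":0,"z":0,"rx":0,"ry":0,"rz":0}
  ]
}}

```text
clock: 20.52
tool_pos: [0.48, 0.1947, 0.0541]
orientation: [-180.0, -0.1, -7.6]
force: [-1.3, -0.2, 4.5]
opening: 0.0628
gripper_force: 30.0
```

Request:
{"api": "play_rows", "payload": {
  "fingers": 0.8,
  "motion": [
    {"x":0,"y":0,"z":0,"rx":0,"ry":0,"rz":0},
    {"x":0,"y":0,"z":0,"rx":0,"ry":0,"rz":0},
    {"x":0,"y":0,"z":0,"rx":0,"ry":0,"rz":0},
    {"x":0,"y":0,"z":-0.3,"rx":0,"ry":0,"rz":0},
    {"x":0,"y":0,"z":-0.7,"rx":0,"ry":0,"rz":0},
    {"x":0,"y":0,"z":-1,"rx":0,"ry":0,"rz":0},
    {"x":0,"y":0,"z":-1,"rx":0,"ry":0,"rz":0},
    {"x":0,"y":0,"z":-1,"rx":0,"ry":0,"rz":0},
    {"x":0,"y":0,"z":0,"rx":0,"ry":0,"rz":0}
  ]
}}

```text
clock: 21.65
tool_pos: [0.4807, 0.1952, 0.1559]
orientation: [-179.8, -0.2, -7.6]
force: [-0.0, 0.4, -0.1]
opening: 0.0789
gripper_force: 0.0
```

```bash
python3 -c "
from h import *
go(.5,-.2,.145,-7.65);go(.6285,-.3047,.145,9.5)"
```

```text
t 21.6 pos [0.4807 0.1952 0.1559] rpy [-179.8   -0.2   -7.6] F [-0.   0.4 -0.1] op 0.0789 q6 39.0
shift now [ 2.86 15.57  0.39] turn [-0.05 -0.05  0.01] shift after turn [ 2.87 15.57  0.43]
t 21.6 pos [0.4807 0.1952 0.1559] rpy [-179.8   -0.2   -7.6] F [-0.   0.4 -0.1] op 0.0789 q6 39.0
shift now [ 8.51 19.04  0.4 ] turn [-0.04 -0.05 -4.28] shift after turn [ 2.53 20.7   0.43]
```

Request:
{"api": "play_rows", "payload": {
  "fingers": 1,
  "motion": [
    {"x":0.425,"y":0.952,"z":0,"rx":0,"ry":0,"rz":0},
    {"x":0.425,"y":0.952,"z":0,"rx":0,"ry":0,"rz":0},
    {"x":0.425,"y":0.952,"z":0,"rx":0,"ry":0,"rz":0},
    {"x":0.425,"y":0.952,"z":0,"rx":0,"ry":0,"rz":0},
    {"x":0.425,"y":0.952,"z":0,"rx":0,"ry":0,"rz":0},
    {"x":0.425,"y":0.952,"z":0,"rx":0,"ry":0,"rz":0},
    {"x":0.425,"y":0.952,"z":0,"rx":0,"ry":0,"rz":0},
    {"x":0.425,"y":0.952,"z":0,"rx":0,"ry":0,"rz":0},
    {"x":0.425,"y":0.952,"z":0,"rx":0,"ry":0,"rz":0},
    {"x":0.425,"y":0.952,"z":0,"rx":0,"ry":0,"rz":0},
    {"x":0.425,"y":0.952,"z":0,"rx":0,"ry":0,"rz":0},
    {"x":0.425,"y":0.952,"z":0,"rx":0,"ry":0,"rz":0},
    {"x":0.425,"y":0.952,"z":0,"rx":0,"ry":0,"rz":0},
    {"x":0.425,"y":0.952,"z":0,"rx":0,"ry":0,"rz":0},
    {"x":0.425,"y":0.952,"z":0,"rx":0,"ry":0,"rz":0},
    {"x":0.425,"y":0.952,"z":0,"rx":0,"ry":0,"rz":0},
    {"x":0.425,"y":0.952,"z":0,"rx":0,"ry":0,"rz":0},
    {"x":0.425,"y":0.952,"z":0,"rx":0,"ry":0,"rz":0},
    {"x":0.425,"y":0.952,"z":0,"rx":0,"ry":0,"rz":0},
    {"x":0.425,"y":0.952,"z":0,"rx":0,"ry":0,"rz":0}
  ]
}}

```text
clock: 24.15
tool_pos: [0.6266, -0.3064, 0.1525]
orientation: [-180.0, 0.1, -7.7]
force: [0.2, -0.0, -0.6]
opening: 0.0874
gripper_force: 0.0
```

Request:
{"api": "play_rows", "payload": {
  "motion": [
    {"x":0,"y":0,"z":0.3,"rx":0,"ry":0,"rz":-0.86},
    {"x":0,"y":0,"z":0.4,"rx":0,"ry":0,"rz":-0.86},
    {"x":0,"y":0,"z":0.4,"rx":0,"ry":0,"rz":-0.86},
    {"x":0,"y":0,"z":0.4,"rx":0,"ry":0,"rz":-0.86},
    {"x":0,"y":0,"z":0.4,"rx":0,"ry":0,"rz":-0.84},
    {"x":0,"y":0,"z":0,"rx":0,"ry":0,"rz":0}
  ]
}}

```text
clock: 24.9
tool_pos: [0.6258, -0.3054, 0.1043]
orientation: [-179.9, 0.1, 9.4]
force: [0.2, 0.2, 0.5]
opening: 0.0879
gripper_force: 0.0
```

```bash
python3 -c "
from h import *
go(.6285,-.3047,.005,9.5)"
```

```text
t 24.9 pos [ 0.6258 -0.3054  0.1043] rpy [-1.799e+02  1.000e-01  9.400e+00] F [0.2 0.2 0.5] op 0.0879 q6 109.0
shift now [ 0.12 -0.01  3.97] turn [-0.02  0.04 -0.02] shift after turn [ 0.11 -0.01  3.97]
```

Request:
{"api": "play_rows", "payload": {
  "motion": [
    {"x":0.11,"y":0,"z":0.75,"rx":0,"ry":0,"rz":0},
    {"x":0,"y":0,"z":0.8,"rx":0,"ry":0,"rz":0},
    {"x":0,"y":0,"z":0.8,"rx":0,"ry":0,"rz":0},
    {"x":0,"y":0,"z":0.75,"rx":0,"ry":0,"rz":0},
    {"x":0,"y":0,"z":0.5,"rx":0,"ry":0,"rz":0},
    {"x":0,"y":0,"z":0.35,"rx":0,"ry":0,"rz":0},
    {"x":0,"y":0,"z":0,"rx":0,"ry":0,"rz":0}
  ]
}}

```text
clock: 25.78
tool_pos: [0.6292, -0.3052, 0.0064]
orientation: [-180.0, 0.1, 9.5]
force: [-0.3, -0.1, 0.2]
opening: 0.088
gripper_force: 0.0
```

Request:
{"api": "play_rows", "payload": {
  "fingers": -1,
  "motion": [
    {"x":0,"y":0,"z":0,"rx":0,"ry":0,"rz":0},
    {"x":0,"y":0,"z":0,"rx":0,"ry":0,"rz":0},
    {"x":0,"y":0,"z":0,"rx":0,"ry":0,"rz":0},
    {"x":0,"y":0,"z":0,"rx":0,"ry":0,"rz":0}
  ]
}}

```text
clock: 26.28
tool_pos: [0.6298, -0.3054, 0.0077]
orientation: [180.0, -0.0, 9.5]
force: [-0.5, -0.7, 2.4]
opening: 0.0662
gripper_force: 30.0
```

Request:
{"api": "play_rows", "payload": {
  "motion": [
    {"x":0,"y":0,"z":-0.4,"rx":0,"ry":0,"rz":0},
    {"x":0,"y":0,"z":-1,"rx":0,"ry":0,"rz":0},
    {"x":0,"y":0,"z":-1,"rx":0,"ry":0,"rz":0},
    {"x":0,"y":0,"z":-1,"rx":0,"ry":0,"rz":0},
    {"x":0,"y":0,"z":-1,"rx":0,"ry":0,"rz":0},
    {"x":0,"y":0,"z":0,"rx":0,"ry":0,"rz":0}
  ]
}}

```text
clock: 27.02
tool_pos: [0.6308, -0.3056, 0.12]
orientation: [179.9, -0.2, 9.5]
force: [-0.7, 0.3, -2.5]
opening: 0.0663
gripper_force: 30.0
```

Run:
```python
from h import *
t=np.radians(11); X=np.array([np.cos(t),np.sin(t)]); Y=np.array([-X[1],X[0]]); c=np.array([.4733,-.1118])
for n,x,y in[("cast",-.027,-.025),("jar",-.015,.056),("drop",.038,-.035)]: print(n,(c+x*X+y*Y).round(4))
p=c-.027*X-.025*Y; go(p[0],p[1],.008,11)
```

```text
cast [ 0.4516 -0.1415]
jar [ 0.4479 -0.0597]
drop [ 0.5173 -0.1389]
t 27.0 pos [ 0.6308 -0.3056  0.12  ] rpy [179.9  -0.2   9.5] F [-0.7  0.3 -2.5] op 0.0663 q6 109.0
shift now [-6.01 -7.67  4.44] turn [ 0.03 -0.06 -0.38] shift after turn [-5.79 -7.81  4.48]
```

Request:
{"api": "play_rows", "payload": {
  "motion": [
    {"x":-0.668,"y":-0.852,"z":0,"rx":0,"ry":0,"rz":0},
    {"x":-0.668,"y":-0.852,"z":0,"rx":0,"ry":0,"rz":0},
    {"x":-0.668,"y":-0.852,"z":0,"rx":0,"ry":0,"rz":0},
    {"x":-0.668,"y":-0.852,"z":0,"rx":0,"ry":0,"rz":0},
    {"x":-0.668,"y":-0.852,"z":0,"rx":0,"ry":0,"rz":0},
    {"x":-0.668,"y":-0.852,"z":0,"rx":0,"ry":0,"rz":0},
    {"x":-0.668,"y":-0.852,"z":0,"rx":0,"ry":0,"rz":0},
    {"x":-0.668,"y":-0.852,"z":0,"rx":0,"ry":0,"rz":0},
    {"x":-0.668,"y":-0.852,"z":0,"rx":0,"ry":0,"rz":0},
    {"x":0,"y":0,"z":0.7,"rx":0,"ry":0,"rz":-0.38},
    {"x":0,"y":0,"z":0.9,"rx":0,"ry":0,"rz":0},
    {"x":0,"y":0,"z":0,"rx":0,"ry":0,"rz":0}
  ]
}}

```text
clock: 28.52
tool_pos: [0.4479, -0.1409, 0.0756]
orientation: [-180.0, 0.2, 11.0]
force: [0.6, 0.3, -1.1]
opening: 0.0663
gripper_force: 30.0
```

```bash
python3 -c "
from h import *
go(.4516,-.1415,.011,11)"
```

```text
t 28.5 pos [ 0.4479 -0.1409  0.0756] rpy [-180.     0.2   11. ] F [ 0.6  0.3 -1.1] op 0.0663 q6 94.0
shift now [0.15 0.06 2.58] turn [-0.01  0.06 -0.01] shift after turn [0.14 0.05 2.58]
```

Request:
{"api": "play_rows", "payload": {
  "motion": [
    {"x":0.12,"y":0.05,"z":0.3,"rx":0,"ry":0,"rz":0},
    {"x":0,"y":0,"z":0.7,"rx":0,"ry":0,"rz":0},
    {"x":0,"y":0,"z":0.7,"rx":0,"ry":0,"rz":0},
    {"x":0,"y":0,"z":0.4,"rx":0,"ry":0,"rz":0},
    {"x":0,"y":0,"z":0.25,"rx":0,"ry":0,"rz":0},
    {"x":0,"y":0,"z":0.15,"rx":0,"ry":0,"rz":0},
    {"x":0,"y":0,"z":0.08,"rx":0,"ry":0,"rz":0},
    {"x":0,"y":0,"z":0,"rx":0,"ry":0,"rz":0}
  ]
}}

```text
clock: 29.52
tool_pos: [0.453, -0.1415, 0.0127]
orientation: [180.0, -0.0, 11.0]
force: [-0.5, 0.7, -1.0]
opening: 0.0662
gripper_force: 30.0
```

Request:
{"api": "play_rows", "payload": {
  "motion": [
    {"x":0,"y":0,"z":0.05,"rx":0,"ry":0,"rz":0},
    {"x":0,"y":0,"z":0.04,"rx":0,"ry":0,"rz":0},
    {"x":0,"y":0,"z":0.02,"rx":0,"ry":0,"rz":0},
    {"x":0,"y":0,"z":0,"rx":0,"ry":0,"rz":0}
  ]
}}

```text
clock: 30.02
tool_pos: [0.453, -0.1415, 0.0102]
orientation: [180.0, -0.0, 11.0]
force: [-2.3, 0.6, 5.4]
opening: 0.0663
gripper_force: 30.0
```

Request:
{"api": "play_rows", "payload": {
  "fingers": 0.68,
  "motion": [
    {"x":0,"y":0,"z":0,"rx":0,"ry":0,"rz":0},
    {"x":0,"y":0,"z":0,"rx":0,"ry":0,"rz":0},
    {"x":0,"y":0,"z":0,"rx":0,"ry":0,"rz":0},
    {"x":0,"y":0,"z":-0.3,"rx":0,"ry":0,"rz":0},
    {"x":0,"y":0,"z":-0.7,"rx":0,"ry":0,"rz":0},
    {"x":0,"y":0,"z":-1,"rx":0,"ry":0,"rz":0},
    {"x":0,"y":0,"z":-1,"rx":0,"ry":0,"rz":0},
    {"x":0,"y":0,"z":-1,"rx":0,"ry":0,"rz":0},
    {"x":0,"y":0,"z":-1,"rx":0,"ry":0,"rz":0},
    {"x":0,"y":0,"z":-1,"rx":0,"ry":0,"rz":0},
    {"x":0,"y":0,"z":0,"rx":0,"ry":0,"rz":0}
  ]
}}

```text
clock: 31.4
tool_pos: [0.4541, -0.1416, 0.1622]
orientation: [180.0, -0.2, 11.0]
force: [-0.2, -0.6, -0.4]
opening: 0.0739
gripper_force: 0.0
```

```bash
python3 -c "
from h import *
go(.6585,.238,.15,11)"
```

```text
t 31.4 pos [ 0.4541 -0.1416  0.1622] rpy [180.   -0.2  11. ] F [-0.2 -0.6 -0.4] op 0.0739 q6 95.0
shift now [ 10.92 -13.34   0.53] turn [ 0.01 -0.06  0.  ] shift after turn [ 10.92 -13.34   0.49]
```

Request:
{"api": "play_rows", "payload": {
  "fingers": 0.8,
  "motion": [
    {"x":0.785,"y":-0.955,"z":0,"rx":0,"ry":0,"rz":0},
    {"x":0.785,"y":-0.955,"z":0,"rx":0,"ry":0,"rz":0},
    {"x":0.785,"y":-0.955,"z":0,"rx":0,"ry":0,"rz":0},
    {"x":0.785,"y":-0.955,"z":0,"rx":0,"ry":0,"rz":0},
    {"x":0.785,"y":-0.955,"z":0,"rx":0,"ry":0,"rz":0},
    {"x":0.785,"y":-0.955,"z":0,"rx":0,"ry":0,"rz":0},
    {"x":0.785,"y":-0.955,"z":0,"rx":0,"ry":0,"rz":0},
    {"x":0.785,"y":-0.955,"z":0,"rx":0,"ry":0,"rz":0},
    {"x":0.785,"y":-0.955,"z":0,"rx":0,"ry":0,"rz":0},
    {"x":0.785,"y":-0.955,"z":0,"rx":0,"ry":0,"rz":0},
    {"x":0.785,"y":-0.955,"z":0,"rx":0,"ry":0,"rz":0},
    {"x":0.785,"y":-0.955,"z":0,"rx":0,"ry":0,"rz":0},
    {"x":0.785,"y":-0.955,"z":0,"rx":0,"ry":0,"rz":0},
    {"x":0.785,"y":-0.955,"z":0,"rx":0,"ry":0,"rz":0},
    {"x":0,"y":0,"z":0.5,"rx":0,"ry":0,"rz":0},
    {"x":0,"y":0,"z":0.8,"rx":0,"ry":0,"rz":0},
    {"x":0,"y":0,"z":0.8,"rx":0,"ry":0,"rz":0},
    {"x":0,"y":0,"z":0,"rx":0,"ry":0,"rz":0}
  ]
}}

```text
clock: 33.65
tool_pos: [0.6572, 0.2379, 0.1048]
orientation: [179.9, 0.3, 11.0]
force: [-0.3, 0.7, -0.6]
opening: 0.0788
gripper_force: 0.0
```

```bash
python3 -c "
from h import *
cv2.imwrite('pics/s2.png',np.vstack([cams.snapshot('scene')[90:330,130:450],cams.snapshot('top')[100:290,120:440]]))
go(.66,.2385,.036,11)"
```

```text
t 33.8 pos [0.6588 0.2387 0.1074] rpy [180.   0.  11.] F [-0.6  0.1  1.2] op 0.0789 q6 65.0
shift now [0.05 0.01 2.86] turn [ 0.01  0.   -0.  ] shift after turn [0.04 0.02 2.86]
```

View pics/s2.png

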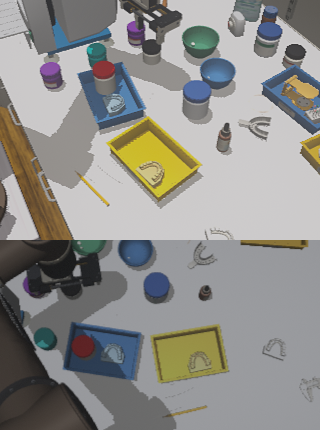

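Blue cast (113,350) and red jar (82,345) stand in the blue pan, and the yellow cast (200,360) is in the yellow pan. The gripper is above the black jar.

Request:
{"api": "play_rows", "payload": {
  "motion": [
    {"x":0.03,"y":0,"z":0.6,"rx":0,"ry":0,"rz":0},
    {"x":0,"y":0,"z":0.7,"rx":0,"ry":0,"rz":0},
    {"x":0,"y":0,"z":0.7,"rx":0,"ry":0,"rz":0},
    {"x":0,"y":0,"z":0.5,"rx":0,"ry":0,"rz":0},
    {"x":0,"y":0,"z":0.36,"rx":0,"ry":0,"rz":0},
    {"x":0,"y":0,"z":0,"rx":0,"ry":0,"rz":0}
  ]
}}

```text
clock: 34.5
tool_pos: [0.6592, 0.2389, 0.0349]
orientation: [180.0, 0.1, 11.0]
force: [0.1, 0.1, 0.3]
opening: 0.0787
gripper_force: 0.0
```

Request:
{"api": "play_rows", "payload": {
  "fingers": -1,
  "motion": [
    {"x":0,"y":0,"z":0,"rx":0,"ry":0,"rz":0},
    {"x":0,"y":0,"z":0,"rx":0,"ry":0,"rz":0},
    {"x":0,"y":0,"z":0,"rx":0,"ry":0,"rz":0},
    {"x":0,"y":0,"z":0,"rx":0,"ry":0,"rz":0}
  ]
}}

```text
clock: 35.0
tool_pos: [0.66, 0.2394, 0.0366]
orientation: [-180.0, -0.1, 11.0]
force: [0.0, 0.7, 3.6]
opening: 0.0591
gripper_force: 30.0
```

Request:
{"api": "play_rows", "payload": {
  "motion": [
    {"x":0,"y":0,"z":-0.4,"rx":0,"ry":0,"rz":0},
    {"x":0,"y":0,"z":-1,"rx":0,"ry":0,"rz":0},
    {"x":0,"y":0,"z":-1,"rx":0,"ry":0,"rz":0},
    {"x":0,"y":0,"z":-1,"rx":0,"ry":0,"rz":0},
    {"x":0,"y":0,"z":-1,"rx":0,"ry":0,"rz":0},
    {"x":0,"y":0,"z":-1,"rx":0,"ry":0,"rz":0},
    {"x":0,"y":0,"z":0,"rx":0,"ry":0,"rz":0}
  ]
}}

```text
clock: 35.88
tool_pos: [0.6606, 0.2395, 0.1737]
orientation: [-179.9, -0.2, 11.0]
force: [-0.4, -0.2, -1.6]
opening: 0.0591
gripper_force: 30.0
```

Run:
```python
from h import *
t=np.radians(11); X=np.array([np.cos(t),np.sin(t)]); Y=np.array([-X[1],X[0]]); c=np.array([.4733,-.1118])
p=c+.056*Y; print(p); go(p[0],p[1],.16,11); go(p[0],p[1],.16,-79)
```

```text
[ 0.4626147  -0.05682888]
t 35.9 pos [0.6606 0.2395 0.1737] rpy [-179.9   -0.2   11. ] F [-0.4 -0.2 -1.6] op 0.0591 q6 65.0
shift now [-10.04  10.13   0.5 ] turn [-0.02 -0.06 -0.  ] shift after turn [-10.04  10.13   0.55]
t 35.9 pos [0.6606 0.2395 0.1737] rpy [-179.9   -0.2   11. ] F [-0.4 -0.2 -1.6] op 0.0591 q6 65.0
shift now [-10.04  10.13   0.5 ] turn [-0.06 -0.03 22.5 ] shift after turn [10.13 10.04  0.55]
```

Request:
{"api": "play_rows", "payload": {
  "motion": [
    {"x":-0.913,"y":0.921,"z":0,"rx":0,"ry":0,"rz":0},
    {"x":-0.913,"y":0.921,"z":0,"rx":0,"ry":0,"rz":0},
    {"x":-0.913,"y":0.921,"z":0,"rx":0,"ry":0,"rz":0},
    {"x":-0.913,"y":0.921,"z":0,"rx":0,"ry":0,"rz":0},
    {"x":-0.913,"y":0.921,"z":0,"rx":0,"ry":0,"rz":0},
    {"x":-0.913,"y":0.921,"z":0,"rx":0,"ry":0,"rz":0},
    {"x":-0.913,"y":0.921,"z":0,"rx":0,"ry":0,"rz":0},
    {"x":-0.913,"y":0.921,"z":0,"rx":0,"ry":0,"rz":0},
    {"x":-0.913,"y":0.921,"z":0,"rx":0,"ry":0,"rz":0},
    {"x":-0.913,"y":0.921,"z":0,"rx":0,"ry":0,"rz":0},
    {"x":-0.913,"y":0.921,"z":0,"rx":0,"ry":0,"rz":0},
    {"x":0,"y":0,"z":0.1,"rx":0,"ry":0,"rz":1},
    {"x":0,"y":0,"z":0.1,"rx":0,"ry":0,"rz":1},
    {"x":0,"y":0,"z":0.1,"rx":0,"ry":0,"rz":1},
    {"x":0,"y":0,"z":0.1,"rx":0,"ry":0,"rz":1},
    {"x":0,"y":0,"z":0.1,"rx":0,"ry":0,"rz":1},
    {"x":0,"y":0,"z":0.1,"rx":0,"ry":0,"rz":1},
    {"x":0,"y":0,"z":0.1,"rx":0,"ry":0,"rz":1},
    {"x":0,"y":0,"z":0.1,"rx":0,"ry":0,"rz":1}
  ]
}}

```text
clock: 38.25
tool_pos: [0.4607, -0.0575, 0.1501]
orientation: [180.0, 0.1, -21.2]
force: [-0.4, -0.7, -1.5]
opening: 0.0589
gripper_force: 30.0
```

Request:
{"api": "play_rows", "payload": {
  "motion": [
    {"x":0,"y":0,"z":0.1,"rx":0,"ry":0,"rz":1},
    {"x":0,"y":0,"z":0.1,"rx":0,"ry":0,"rz":1},
    {"x":0,"y":0,"z":0.1,"rx":0,"ry":0,"rz":1},
    {"x":0,"y":0,"z":0.1,"rx":0,"ry":0,"rz":1},
    {"x":0,"y":0,"z":0.1,"rx":0,"ry":0,"rz":1},
    {"x":0,"y":0,"z":0.1,"rx":0,"ry":0,"rz":1},
    {"x":0,"y":0,"z":0.1,"rx":0,"ry":0,"rz":1},
    {"x":0,"y":0,"z":0.1,"rx":0,"ry":0,"rz":1},
    {"x":0,"y":0,"z":0.1,"rx":0,"ry":0,"rz":1},
    {"x":0,"y":0,"z":0.1,"rx":0,"ry":0,"rz":1},
    {"x":0,"y":0,"z":0.1,"rx":0,"ry":0,"rz":1},
    {"x":0,"y":0,"z":0.1,"rx":0,"ry":0,"rz":1},
    {"x":0,"y":0,"z":0.1,"rx":0,"ry":0,"rz":1},
    {"x":0,"y":0,"z":0.1,"rx":0,"ry":0,"rz":1},
    {"x":0,"y":0,"z":0.1,"rx":0,"ry":0,"rz":0.5},
    {"x":0,"y":0,"z":0,"rx":0,"ry":0,"rz":0}
  ]
}}

```text
clock: 40.25
tool_pos: [0.461, -0.0575, 0.1129]
orientation: [179.9, 0.0, -79.0]
force: [-0.7, -0.2, -0.8]
opening: 0.0587
gripper_force: 30.0
```

```bash
python3 -c "
from h import *
go(.4626,-.0568,.041,-79)"
```

```text
t 40.2 pos [ 0.461  -0.0575  0.1129] rpy [179.9   0.  -79. ] F [-0.7 -0.2 -0.8] op 0.0587 q6 -6.0
shift now [-0.02 -0.07  2.88] turn [0.01 0.   0.  ] shift after turn [-0.02 -0.07  2.88]
```

Request:
{"api": "play_rows", "payload": {
  "motion": [
    {"x":0,"y":-0.05,"z":0.5,"rx":0,"ry":0,"rz":0},
    {"x":0,"y":0,"z":0.7,"rx":0,"ry":0,"rz":0},
    {"x":0,"y":0,"z":0.7,"rx":0,"ry":0,"rz":0},
    {"x":0,"y":0,"z":0.4,"rx":0,"ry":0,"rz":0},
    {"x":0,"y":0,"z":0.3,"rx":0,"ry":0,"rz":0},
    {"x":0,"y":0,"z":0.2,"rx":0,"ry":0,"rz":0},
    {"x":0,"y":0,"z":0.06,"rx":0,"ry":0,"rz":0},
    {"x":0,"y":0,"z":0,"rx":0,"ry":0,"rz":0}
  ]
}}

```text
clock: 41.25
tool_pos: [0.4628, -0.0571, 0.042]
orientation: [-180.0, -0.0, -79.0]
force: [0.1, 0.1, 0.2]
opening: 0.059
gripper_force: 30.0
```

Request:
{"api": "play_rows", "payload": {
  "motion": [
    {"x":0,"y":0,"z":0.04,"rx":0,"ry":0,"rz":0},
    {"x":0,"y":0,"z":0.04,"rx":0,"ry":0,"rz":0},
    {"x":0,"y":0,"z":0.02,"rx":0,"ry":0,"rz":0},
    {"x":0,"y":0,"z":0,"rx":0,"ry":0,"rz":0}
  ]
}}

```text
clock: 41.75
tool_pos: [0.4626, -0.0572, 0.0393]
orientation: [-180.0, 0.0, -79.0]
force: [-0.9, 0.2, -1.0]
opening: 0.059
gripper_force: 30.0
```

Request:
{"api": "play_rows", "payload": {
  "motion": [
    {"x":0,"y":0,"z":0.03,"rx":0,"ry":0,"rz":0},
    {"x":0,"y":0,"z":0.03,"rx":0,"ry":0,"rz":0},
    {"x":0,"y":0,"z":0,"rx":0,"ry":0,"rz":0}
  ]
}}

```text
clock: 42.12
tool_pos: [0.4627, -0.0571, 0.039]
orientation: [-180.0, -0.0, -79.0]
force: [-6.1, 2.6, 17.1]
opening: 0.0585
gripper_force: 30.0
```

Request:
{"api": "play_rows", "payload": {
  "motion": [
    {"x":0,"y":0,"z":-0.03,"rx":0,"ry":0,"rz":0},
    {"x":0,"y":0,"z":0,"rx":0,"ry":0,"rz":0}
  ]
}}

```text
clock: 42.38
tool_pos: [0.4627, -0.0571, 0.039]
orientation: [-180.0, -0.0, -79.0]
force: [-2.7, 1.2, 8.5]
opening: 0.0589
gripper_force: 30.0
```

Request:
{"api": "play_rows", "payload": {
  "fingers": 0.52,
  "motion": [
    {"x":0,"y":0,"z":0,"rx":0,"ry":0,"rz":0},
    {"x":0,"y":0,"z":0,"rx":0,"ry":0,"rz":0},
    {"x":0,"y":0,"z":0,"rx":0,"ry":0,"rz":0},
    {"x":0,"y":0,"z":-0.3,"rx":0,"ry":0,"rz":0},
    {"x":0,"y":0,"z":-0.7,"rx":0,"ry":0,"rz":0},
    {"x":0,"y":0,"z":-1,"rx":0,"ry":0,"rz":0},
    {"x":0,"y":0,"z":-1,"rx":0,"ry":0,"rz":0},
    {"x":0,"y":0,"z":-1,"rx":0,"ry":0,"rz":0},
    {"x":0,"y":0,"z":-1,"rx":0,"ry":0,"rz":0},
    {"x":0,"y":0,"z":0,"rx":0,"ry":0,"rz":0}
  ]
}}

```text
clock: 43.62
tool_pos: [0.4639, -0.0569, 0.1659]
orientation: [-179.7, 0.0, -79.0]
force: [-0.5, 0.2, -0.2]
opening: 0.0665
gripper_force: 0.0
```

```bash
python3 -c "
from h import *
a=cams.snapshot('top');cv2.imwrite('pics/t3.png',cv2.resize(a[120:260,170:420],None,fx=3,fy=3))
go(.657,-.1605,.16,-79);go(.657,-.1605,.16,11)"
```

```text
t 43.7 pos [ 0.463  -0.057   0.1646] rpy [-179.9    0.   -79. ] F [-0.  -0.1 -1. ] op 0.0665 q6 -6.0
shift now [ 5.54 -6.83  0.2 ] turn [-0.03  0.   -0.  ] shift after turn [ 5.54 -6.83  0.19]
t 43.7 pos [ 0.463  -0.057   0.1646] rpy [-179.9    0.   -79. ] F [-0.  -0.1 -1. ] op 0.0665 q6 -6.0
shift now [ 5.54 -6.83  0.2 ] turn [-3.00e-02 -2.00e-02 -2.25e+01] shift after turn [6.83 5.54 0.19]
```

View pics/t3.png

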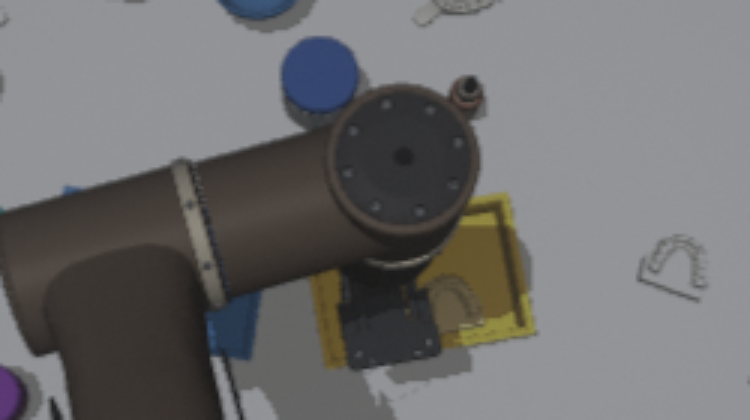

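The pan is mostly hidden by the wrist here. The dropper is still upright at crop (465,90) and the blue jar is untouched at (320,75). Next is the dropper.

Request:
{"api": "play_rows", "payload": {
  "motion": [
    {"x":0.692,"y":-0.854,"z":0,"rx":0,"ry":0,"rz":0},
    {"x":0.692,"y":-0.854,"z":0,"rx":0,"ry":0,"rz":0},
    {"x":0.692,"y":-0.854,"z":0,"rx":0,"ry":0,"rz":0},
    {"x":0.692,"y":-0.854,"z":0,"rx":0,"ry":0,"rz":0},
    {"x":0.692,"y":-0.854,"z":0,"rx":0,"ry":0,"rz":0},
    {"x":0.692,"y":-0.854,"z":0,"rx":0,"ry":0,"rz":0},
    {"x":0.692,"y":-0.854,"z":0,"rx":0,"ry":0,"rz":0},
    {"x":0.692,"y":-0.854,"z":0,"rx":0,"ry":0,"rz":0},
    {"x":0,"y":0,"z":0,"rx":0,"ry":0,"rz":-1},
    {"x":0,"y":0,"z":0,"rx":0,"ry":0,"rz":-1},
    {"x":0,"y":0,"z":0,"rx":0,"ry":0,"rz":-1},
    {"x":0,"y":0,"z":0,"rx":0,"ry":0,"rz":-1},
    {"x":0,"y":0,"z":0,"rx":0,"ry":0,"rz":-1},
    {"x":0,"y":0,"z":0,"rx":0,"ry":0,"rz":-1},
    {"x":0,"y":0,"z":0,"rx":0,"ry":0,"rz":-1},
    {"x":0,"y":0,"z":0,"rx":0,"ry":0,"rz":-1},
    {"x":0,"y":0,"z":0,"rx":0,"ry":0,"rz":-1},
    {"x":0,"y":0,"z":0,"rx":0,"ry":0,"rz":-1},
    {"x":0,"y":0,"z":0,"rx":0,"ry":0,"rz":-1}
  ]
}}

```text
clock: 46.05
tool_pos: [0.656, -0.1604, 0.1622]
orientation: [179.9, 0.1, -34.9]
force: [0.9, -0.3, -0.3]
opening: 0.0662
gripper_force: 0.0
```

Request:
{"api": "play_rows", "payload": {
  "motion": [
    {"x":0,"y":0,"z":0,"rx":0,"ry":0,"rz":-1},
    {"x":0,"y":0,"z":0,"rx":0,"ry":0,"rz":-1},
    {"x":0,"y":0,"z":0,"rx":0,"ry":0,"rz":-1},
    {"x":0,"y":0,"z":0,"rx":0,"ry":0,"rz":-1},
    {"x":0,"y":0,"z":0,"rx":0,"ry":0,"rz":-1},
    {"x":0,"y":0,"z":0,"rx":0,"ry":0,"rz":-1},
    {"x":0,"y":0,"z":0,"rx":0,"ry":0,"rz":-1},
    {"x":0,"y":0,"z":0,"rx":0,"ry":0,"rz":-1},
    {"x":0,"y":0,"z":0,"rx":0,"ry":0,"rz":-1},
    {"x":0,"y":0,"z":0,"rx":0,"ry":0,"rz":-1},
    {"x":0,"y":0,"z":0,"rx":0,"ry":0,"rz":-1},
    {"x":0,"y":0,"z":0,"rx":0,"ry":0,"rz":-0.5},
    {"x":0,"y":0,"z":0,"rx":0,"ry":0,"rz":0}
  ]
}}

```text
clock: 47.68
tool_pos: [0.6564, -0.1604, 0.1629]
orientation: [-180.0, 0.1, 11.0]
force: [-0.0, -0.4, -1.0]
opening: 0.067
gripper_force: 0.0
```

```bash
python3 -c "
from h import *
a=cams.snapshot('scene');cv2.imwrite('pics/s4.png',cv2.resize(a[100:300,210:460],None,fx=3,fy=3))
go(.657,-.1605,.04,11)"
```

```text
t 47.7 pos [ 0.6565 -0.1604  0.1631] rpy [-180.     0.    10.9] F [-0.5 -0.2 -0.7] op 0.0667 q6 98.0
shift now [0.02 0.01 4.92] turn [-0.    0.01 -0.02] shift after turn [0.02 0.01 4.92]
```

View pics/s4.png

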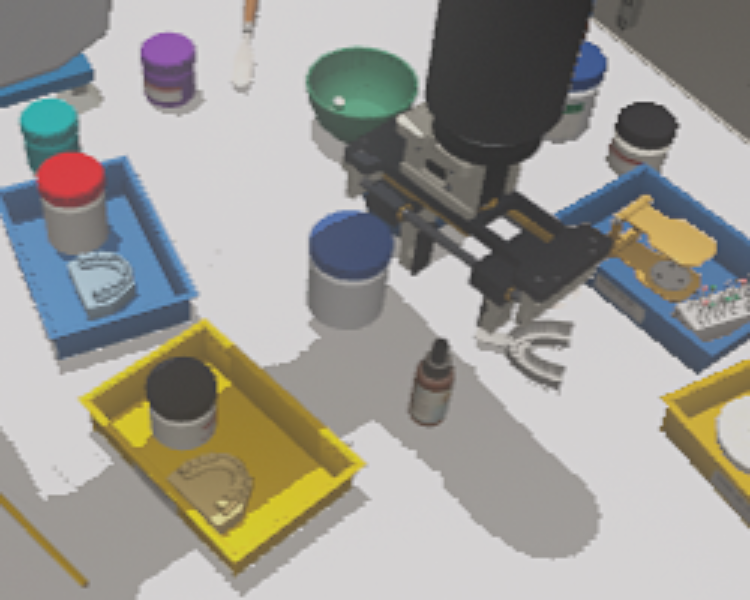

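The black jar (183,400) and yellow cast (215,488) stand well in the yellow pan. The dropper at (432,380) is upright below the gripper, with free floor beside the cast.

Request:
{"api": "play_rows", "payload": {
  "motion": [
    {"x":0.02,"y":0,"z":0.6,"rx":0,"ry":0,"rz":0},
    {"x":0,"y":0,"z":0.8,"rx":0,"ry":0,"rz":0},
    {"x":0,"y":0,"z":0.8,"rx":0,"ry":0,"rz":0},
    {"x":0,"y":0,"z":0.8,"rx":0,"ry":0,"rz":0},
    {"x":0,"y":0,"z":0.8,"rx":0,"ry":0,"rz":0},
    {"x":0,"y":0,"z":0.6,"rx":0,"ry":0,"rz":0},
    {"x":0,"y":0,"z":0.48,"rx":0,"ry":0,"rz":0},
    {"x":0,"y":0,"z":0,"rx":0,"ry":0,"rz":0}
  ]
}}

```text
clock: 48.72
tool_pos: [0.6566, -0.1603, 0.0404]
orientation: [-180.0, 0.1, 11.0]
force: [-0.5, 0.4, -0.4]
opening: 0.0661
gripper_force: 0.0
```

Request:
{"api": "play_rows", "payload": {
  "fingers": -0.12,
  "motion": [
    {"x":0,"y":0,"z":0,"rx":0,"ry":0,"rz":0},
    {"x":0,"y":0,"z":0,"rx":0,"ry":0,"rz":0},
    {"x":0,"y":0,"z":0,"rx":0,"ry":0,"rz":0},
    {"x":0,"y":0,"z":0,"rx":0,"ry":0,"rz":0}
  ]
}}

```text
clock: 49.22
tool_pos: [0.6573, -0.1603, 0.0419]
orientation: [180.0, -0.0, 11.0]
force: [-0.0, 0.1, 0.2]
opening: 0.0392
gripper_force: 0.2
```

Request:
{"api": "play_rows", "payload": {
  "fingers": -1,
  "motion": [
    {"x":0,"y":0,"z":0,"rx":0,"ry":0,"rz":0},
    {"x":0,"y":0,"z":0,"rx":0,"ry":0,"rz":0},
    {"x":0,"y":0,"z":0,"rx":0,"ry":0,"rz":0},
    {"x":0,"y":0,"z":0,"rx":0,"ry":0,"rz":0}
  ]
}}

```text
clock: 49.72
tool_pos: [0.6573, -0.1604, 0.0416]
orientation: [180.0, -0.0, 11.0]
force: [0.2, 0.0, 1.1]
opening: 0.0315
gripper_force: 29.7
```

```bash
python3 -c "
from h import *
a=cams.snapshot('scene');cv2.imwrite('pics/s5.png',cv2.resize(a[150:280,270:450],None,fx=4,fy=4))
go(.5173,-.1389,.12,11)"
```

```text
t 49.8 pos [ 0.6572 -0.1604  0.0416] rpy [180.  -0.  11.] F [ 1.2 -0.   1.3] op 0.0318 q6 98.0
shift now [-5.33 -1.91 -3.14] turn [ 0. -0. -0.] shift after turn [-5.33 -1.91 -3.14]
```

View pics/s5.png

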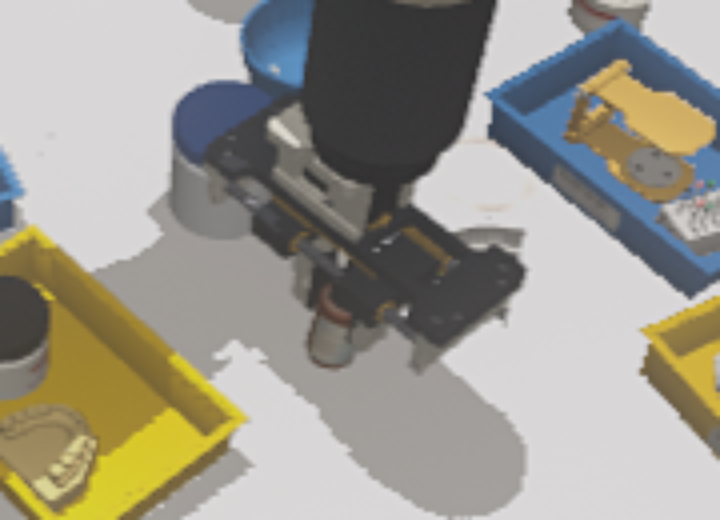

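The bottle is held upright. I lift it and carry it over the pan.

Request:
{"api": "play_rows", "payload": {
  "motion": [
    {"x":0,"y":0,"z":-0.4,"rx":0,"ry":0,"rz":0},
    {"x":0,"y":0,"z":-0.9,"rx":0,"ry":0,"rz":0},
    {"x":0,"y":0,"z":-1,"rx":0,"ry":0,"rz":0},
    {"x":0,"y":0,"z":-0.8,"rx":0,"ry":0,"rz":0},
    {"x":-0.5,"y":-0.18,"z":0,"rx":0,"ry":0,"rz":0},
    {"x":-0.8,"y":-0.29,"z":0,"rx":0,"ry":0,"rz":0},
    {"x":-0.9,"y":-0.32,"z":0,"rx":0,"ry":0,"rz":0},
    {"x":-0.9,"y":-0.32,"z":0,"rx":0,"ry":0,"rz":0},
    {"x":-0.9,"y":-0.32,"z":0,"rx":0,"ry":0,"rz":0},
    {"x":-0.8,"y":-0.29,"z":0,"rx":0,"ry":0,"rz":0},
    {"x":-0.53,"y":-0.19,"z":0,"rx":0,"ry":0,"rz":0},
    {"x":0,"y":0,"z":0,"rx":0,"ry":0,"rz":0}
  ]
}}

```text
clock: 51.28
tool_pos: [0.5161, -0.1388, 0.119]
orientation: [-180.0, 0.0, 11.0]
force: [0.4, -0.1, -1.3]
opening: 0.0317
gripper_force: 29.7
```

```bash
python3 -c "
from h import *
go(.5173,-.1389,.0465,11)"
```

```text
t 51.3 pos [ 0.5161 -0.1388  0.119 ] rpy [-180.    0.   11.] F [ 0.4 -0.1 -1.3] op 0.0317 q6 95.0
shift now [0.05 0.01 2.9 ] turn [-0.  0.  0.] shift after turn [0.04 0.01 2.9 ]
```

Request:
{"api": "play_rows", "payload": {
  "motion": [
    {"x":0.04,"y":0,"z":0.5,"rx":0,"ry":0,"rz":0},
    {"x":0,"y":0,"z":0.7,"rx":0,"ry":0,"rz":0},
    {"x":0,"y":0,"z":0.7,"rx":0,"ry":0,"rz":0},
    {"x":0,"y":0,"z":0.4,"rx":0,"ry":0,"rz":0},
    {"x":0,"y":0,"z":0.3,"rx":0,"ry":0,"rz":0},
    {"x":0,"y":0,"z":0.2,"rx":0,"ry":0,"rz":0},
    {"x":0,"y":0,"z":0.08,"rx":0,"ry":0,"rz":0},
    {"x":0,"y":0,"z":0,"rx":0,"ry":0,"rz":0}
  ]
}}

```text
clock: 52.28
tool_pos: [0.5184, -0.1387, 0.0473]
orientation: [180.0, -0.0, 11.0]
force: [0.0, 0.1, -1.1]
opening: 0.0316
gripper_force: 29.7
```

Request:
{"api": "play_rows", "payload": {
  "motion": [
    {"x":0,"y":0,"z":0.03,"rx":0,"ry":0,"rz":0},
    {"x":0,"y":0,"z":0.02,"rx":0,"ry":0,"rz":0},
    {"x":0,"y":0,"z":0,"rx":0,"ry":0,"rz":0}
  ]
}}

```text
clock: 52.65
tool_pos: [0.5183, -0.1387, 0.0459]
orientation: [180.0, -0.0, 11.0]
force: [-0.5, -0.6, -0.7]
opening: 0.0316
gripper_force: 29.7
```

Request:
{"api": "play_rows", "payload": {
  "motion": [
    {"x":0,"y":0,"z":0.03,"rx":0,"ry":0,"rz":0},
    {"x":0,"y":0,"z":0,"rx":0,"ry":0,"rz":0}
  ]
}}

```text
clock: 52.9
tool_pos: [0.5182, -0.1387, 0.045]
orientation: [-180.0, 0.0, 11.0]
force: [-0.4, 0.2, -1.5]
opening: 0.0315
gripper_force: 29.7
```

Request:
{"api": "play_rows", "payload": {
  "motion": [
    {"x":0,"y":0,"z":0.02,"rx":0,"ry":0,"rz":0},
    {"x":0,"y":0,"z":0,"rx":0,"ry":0,"rz":0}
  ]
}}

```text
clock: 53.15
tool_pos: [0.5182, -0.1387, 0.0445]
orientation: [-180.0, 0.0, 11.0]
force: [-0.3, 0.3, -1.3]
opening: 0.0312
gripper_force: 29.7
```

Request:
{"api": "play_rows", "payload": {
  "motion": [
    {"x":0,"y":0,"z":0.02,"rx":0,"ry":0,"rz":0},
    {"x":0,"y":0,"z":0,"rx":0,"ry":0,"rz":0}
  ]
}}

```text
clock: 53.4
tool_pos: [0.5184, -0.1387, 0.0442]
orientation: [180.0, -0.0, 11.0]
force: [0.1, -0.1, 0.8]
opening: 0.0317
gripper_force: 29.7
```

Request:
{"api": "play_rows", "payload": {
  "motion": [
    {"x":0,"y":0,"z":0.015,"rx":0,"ry":0,"rz":0},
    {"x":0,"y":0,"z":0,"rx":0,"ry":0,"rz":0}
  ]
}}

```text
clock: 53.65
tool_pos: [0.5186, -0.1386, 0.0441]
orientation: [180.0, -0.0, 11.0]
force: [-0.8, 0.9, 5.3]
opening: 0.0318
gripper_force: 29.8
```

Request:
{"api": "play_rows", "payload": {
  "fingers": 0.05,
  "motion": [
    {"x":0,"y":0,"z":0,"rx":0,"ry":0,"rz":0},
    {"x":0,"y":0,"z":0,"rx":0,"ry":0,"rz":0},
    {"x":0,"y":0,"z":0,"rx":0,"ry":0,"rz":0},
    {"x":0,"y":0,"z":-0.3,"rx":0,"ry":0,"rz":0},
    {"x":0,"y":0,"z":-0.6,"rx":0,"ry":0,"rz":0},
    {"x":0,"y":0,"z":-0.8,"rx":0,"ry":0,"rz":0},
    {"x":0,"y":0,"z":-1,"rx":0,"ry":0,"rz":0},
    {"x":0,"y":0,"z":-1,"rx":0,"ry":0,"rz":0},
    {"x":0,"y":0,"z":-1,"rx":0,"ry":0,"rz":0},
    {"x":0,"y":0,"z":-1,"rx":0,"ry":0,"rz":0},
    {"x":0,"y":0,"z":-0.5,"rx":0,"ry":0,"rz":0},
    {"x":0,"y":1,"z":0,"rx":0,"ry":0,"rz":0},
    {"x":0,"y":1,"z":0,"rx":0,"ry":0,"rz":0},
    {"x":0,"y":1,"z":0,"rx":0,"ry":0,"rz":0},
    {"x":0,"y":1,"z":0,"rx":0,"ry":0,"rz":0},
    {"x":0,"y":1,"z":0,"rx":0,"ry":0,"rz":0},
    {"x":0,"y":1,"z":0,"rx":0,"ry":0,"rz":0},
    {"x":0,"y":0,"z":0,"rx":0,"ry":0,"rz":0}
  ]
}}

```text
clock: 55.9
tool_pos: [0.5466, -0.2872, 0.1982]
orientation: [-180.0, 0.1, 10.9]
force: [0.2, 0.4, -0.0]
opening: 0.0463
gripper_force: 0.0
```

```bash
python3 -c "
from h import *
a=cams.snapshot('scene');b=cams.snapshot('top');cv2.imwrite('pics/s6.png',np.hstack([cv2.resize(a[120:370,180:410],(400,435)),cv2.resize(b[110:280,170:410],(400,283))[:435] if 0 else cv2.copyMakeBorder(cv2.resize(b[110:280,170:410],(400,283)),0,152,0,0,0)]))
print(ctrl.get_obs()['clock'])"
```

```text
56.0
```

View pics/s6.png

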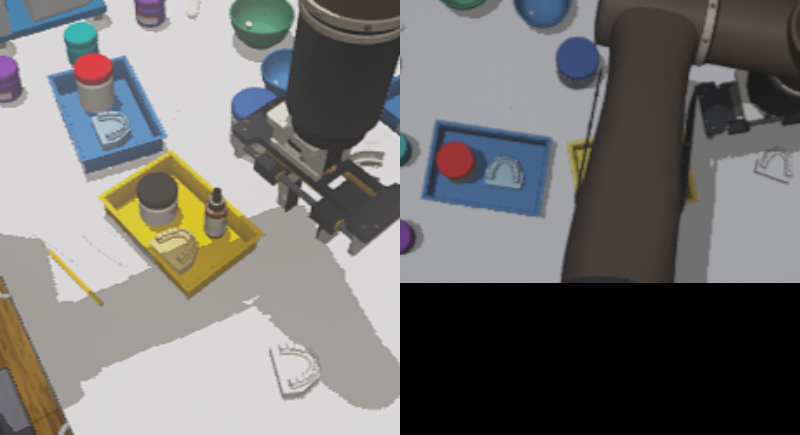

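All five items stand upright in the right pans: black jar (158,198), dropper (216,213), yellow cast (175,248), red jar (94,82) and blue cast (110,128). The white cast (295,370) and blue jar (577,60) have not been moved.

```bash
python3 -c "
from h import *
print(workorder.close_job())"
```

```text
the job is handed in; nothing more can be done
None
```

Both kits are made up and the job is handed in, at about 56 s of the 122 s allowed: the last picture showed all five items upright in the right pans, with the white cast and blue-lidded jar left where they were.

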